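# Pile the cutting boards on their rest and slide the turner home underneath

## Task

Put the boards away: pile the three white cutting boards squarely on the rubber pad of the steel board rest, the thickest at the bottom, then the one with the hand hole, then the thin grooved one on top, lying flat and right side up with all their edges flush with the pad and with one another; set them down without dropping them. Then slide the turner, right side up and blade first, along the table into the slot under the rest until the blade is fully home against the end stop. Leave everything else on the table where it stands.

Things in the scene. Friction and masses are not known exactly. Their poses are not given: they have to be found in the camera images.
- board_rest: Low steel bridge fixed to the table, 100 x 190 mm, deck 28 mm high, with a black rubber pad (60 x 160 mm, 2 mm thick) on it. Origin: on the table under the pad's centre; x points away from the robot across the rest (when its yaw is 0), y left along it, z up. Deck from x = -55 to +45 mm. Under it a slot for the turner opens to the front (-x).
- pad_center (a point): Centre of the top of the rest's rubber pad, 30 mm above the table, axes as those of the rest.
- slot_end (a point): Foot of the slot's end stop on the slot's middle line, at table level; x = +20 mm in the rest's frame, same axes. The slot runs 75 mm in x from its mouth at the deck's front edge to here: floor is the table, 90 mm wide, 16 mm high under the deck, side walls flared at the mouth.
- thick_board: The thickest board: 26 mm thick, plain faces, about 0.2 kg. White plastic, outline 60 x 160 mm like the pad. Origin: centre of its underside; x across the 60 mm width, y along the 160 mm length, z up. Starts flat on the table, right side up, its length roughly crosswise to the robot.
- hole_board: The middle board: 18 mm thick, 32 x 16 mm through hand hole near one end (60 mm from the centre; either end may lie left), 0.14 kg. White plastic, outline 60 x 160 mm like the pad. Origin: centre of its underside; x across the 60 mm width, y along the 160 mm length, z up. Starts flat on the table, right side up, its length roughly crosswise to the robot.
- thin_board: The thin board: 12 mm thick, shallow grey juice groove round its upper face, 0.09 kg. White plastic, outline 60 x 160 mm like the pad. Origin: centre of its underside; x across the 60 mm width, y along the 160 mm length, z up. Starts flat on the table, right side up, its length roughly crosswise to the robot.
- turner: Kitchen turner, blue handle, black slotted blade, 312 mm long, 80 g, lying on the table right side up, blade away from the robot. Origin: at table level halfway along it; x from handle to blade, y sideways, z up. Handle x = -156 to -31 mm, 24 mm wide, up to 22 high; then a shaft; blade x = +65 to +156 mm, 76 mm wide, up to 10 mm high.
- turner_grip (a point): Point on the turner's shaft to pinch from above, fingers closing along its y: x = +15, z = 15 mm in the turner's frame. The shaft is 12 mm wide, arched, top up to 27 mm high.
- turner_tip (a point): Middle of the blade's front edge, x = +156 mm in the turner's frame, z = 5 mm; touches the slot's end stop when fully home.
- salt_shaker: Clear salt shaker 44 mm across, 90 mm tall, standing on the table; must not be disturbed. Origin: centre of its underside.

How it is judged:
By the outcome, as a careful person would: the job done as asked, in the order asked, and still so for the second after the job is handed in, with the robot touching nothing.
It also fails if it takes over 72 s, if anything falls off the work surface, if the arm or the gripper's body presses on something with over 40 N, if the wrist force passes 120 N, or if a joint passes its speed limit or range.

## Robot

A 6-joint arm with a two-finger parallel gripper is mounted at the origin on a cart in front of the work surface, level with it; the furniture and walls round the work are solid. World frame = base frame: x ahead of the robot, y to its left, z up, the work surface at z = 0. Lengths are in m, angles in rad, forces in N, time in s.
With the tool pointing down it reaches from about 0.325 to 0.75 m from the base axis. Payload 7.6 kg.
Tool frame: the origin (TCP) lies on the centre line of the jaws, within the pads' length; the fingertips stand robot.tips_ahead ahead of it and the grasp point (between the pads) lies 11 mm behind it (robot.tips_ahead is the distance from the TCP to the fingertips, in m); z points along the fingers, y is the line along which they close (so a half turn about z gives the same grasp; the last joint's range is limited). The gripper opens to 85 mm and grips with 20 to 120 N. Pads are 22 mm wide; open, the fingers measure 114 mm over their backs; the gripper's body (76 mm by 85 mm) begins 54 mm behind the grasp point. The pads swing forward as they close: fully open they stand 13 mm farther back than shut.
Start: joints at [-0.07, 0.052, 1.401, -0, 1.689, -0.07], TCP at [0.525, 0, 0.239] pointing down, gripper open.
Joint ranges: [-2.9, 2.9], [-0.91, 2.17], [0.12, 2.37], [-1.06, 4.2], [0.26, 2.73], [-2.93, 2.93]. Speed limits (rad/s): [2.57, 2.57, 3.01, 3.14, 3.14, 3.14].

## Interface

Orientations are given as a 3x3 rotation matrix whose columns are the frame's x, y, z axes.
In Python, from station import robot, camrig gives the robot as it stands (robot), with the cameras (camrig).
- The arm moves only by the shell command python3 inch.py 'ROWS' [FORCE]. ROWS is rows parted by semicolons, their numbers by spaces, 1 to 20 of them, each of 7 numbers: a rotation vector rx, ry, rz in rad, then dx, dy, dz in m, then the opening from 0.0 (shut) to 1.0 (fully open); each row shifts and turns the commanded pose from where the row before left it, along the tool's axes as they then stand; what a row does not reach is not made up. A row lasts 1/12 s, in which the tool goes at most 0.0417 m and 0.125 rad, less where a joint would pass 70% of its speed; a pose out of reach is approached as far as the arm can. The fingers move at their own pace and stop on an object; FORCE is the grip in N (left out, the last holds). Time passes only in rows, so rows that do not move let the fingers close. It prints the time, the measured TCP pose, the force, the opening and the grip force at its end.
- robot.get_obs(): the state, without advancing time (a new reading comes with each control period).
- camrig.read_camera(name): name is "scene" or "side" or "wrist"; returns a dict with "image" (400x640x3 uint8, red, green, blue), "vertical_fov" (degrees; the focal length in pixels is half the picture's height over the tangent of half this angle, whatever the lens; pixels are square), "cx", "cy" (the principal point, pixels), "dist_coeffs" ([k1, k2, p1, p2, k3] as OpenCV has them; the pictures are not rectified), "R" (3x3) and "t" (3): a world point X has camera coordinates R X + t. Camera axes: x right, y down, z forward; pixel columns grow to the right and rows downward; lengths in m; the calibration is good to about 2 mm. A picture is of the moment at which its call begins. There is no depth.
- robot.finish_job(): hands the job in; it is judged then, once.
The state is a dict: "time_s": time; "joint_positions": joint angles; "dq": joint speeds; "tau": joint torques, N m; "position": TCP position; "tcp_rot": TCP orientation; "force": force on the tool from outside, world axes, zero at the start; "ft_torque": the same for the moment, N m; "grip_width": opening from 0.0 (shut) to 1.0 (fully open); "gripper_force": force on a finger pad.
Only numpy, scipy, OpenCV 4.12 (cv2) and the standard library are available. Lean on these libraries where they do the work, as an engineer would, in place of code of your own. Each camera call takes 0.05 s, during which the arm holds its last target. There are 200 camera calls.

## Working session

There is one attempt and no reset: what is moved stays moved. The work goes in short steps, Python scripts to look and compute and a shell command to move; the robot and the scene stay as the last step left them, time stands still between calls to the robot, and variables do not carry over. Pictures are saved under pics/ and viewed, at most 10 in all, crops included, and the job is handed in when it is done.

```bash
ls; mkdir -p pics; python3 - <<'E'
from station import robot, camrig
import cv2,pickle
o=robot.get_obs();print(o['position'],o['tcp_rot'],robot.tips_ahead,o['time_s'])
d={n:camrig.read_camera(n) for n in("scene","side","wrist")}
pickle.dump(d,open('cams0.pkl','wb'))
for n,c in d.items():
    cv2.imwrite(f'pics/{n}0.png',c['image'][:,:,::-1]);print(n,c['vertical_fov'],c['cx'],c['cy'],c['dist_coeffs'],-c['R'].T@c['t'])
E
```

```text
inch.py
pics
station.py
[5.24715837e-01 3.69765604e-05 2.38446260e-01] [[ 1.02746660e-05  9.99998757e-01 -1.57671803e-03]
 [ 9.99999992e-01 -1.00709536e-05  1.29208170e-04]
 [ 1.29192130e-04 -1.57671934e-03 -9.99998749e-01]] 0.008 0.0
scene 46.53769600014663 322.0044298558714 195.41290909346708 [0.04610484 0.         0.         0.         0.        ] [0.10632156 0.89723904 1.04176267]
side 56.443692213106 320.2937440962403 202.79278173114847 [-0.01933289  0.          0.          0.          0.        ] [0.46375746 0.77000105 0.76809263]
wrist 62.57078353094346 318.0876101437399 197.38770532790068 [-0.00823852  0.          0.          0.          0.        ] [0.52614401 0.08228044 0.37344384]
```

View pics/scene0.png

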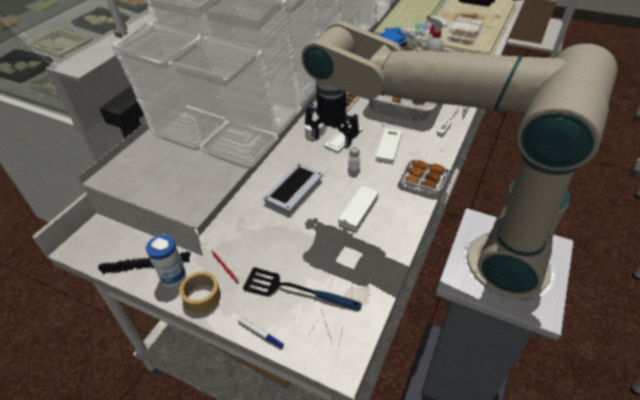

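View pics/side0.png

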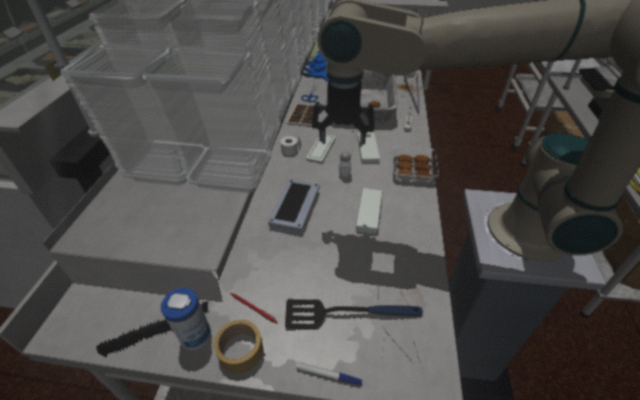

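```bash
cat > h.py <<'E'
import numpy as np,cv2,pickle
def K(c):
    f=200/np.tan(np.radians(c['vertical_fov'])/2);return np.array([[f,0,c['cx']],[0,f,c['cy']],[0,0,1]])
def ray(c,uv,z):
    p=cv2.undistortPoints(np.array(uv,float).reshape(-1,1,2),K(c),np.array(c['dist_coeffs']))[:,0]
    d=np.c_[p,np.ones(len(p))]@c['R'];o=-c['R'].T@c['t']
    return o+d*((z-o[2])/d[:,2])[:,None]
def proj(c,X):
    return cv2.projectPoints(np.array(X,float).reshape(-1,1,3),cv2.Rodrigues(c['R'])[0],c['t'],K(c),np.array(c['dist_coeffs']))[0][:,0]
E
python3 - <<'E'
from h import *
d=pickle.load(open('cams0.pkl','rb'));np.set_printoptions(precision=3,suppress=True)
for n,l in(("scene",[(295,186,.03),(359,204,.026),(389,143,.018),(335,142,.012),(354,170,0),(263,282,.005),(340,299,.01)]),("side",[(294,202,.03),(369,208,.026),(370,148,.018),(320,149,.012),(345,177,0),(305,314,.005),(400,311,.01)])):
    for u,v,z in l: print(n,ray(d[n],(u,v),z))
c=d['side']['image'][120:340,260:440]
cv2.imwrite('pics/crop1.png',cv2.resize(c[:,:,::-1],None,fx=3.3,fy=2.7,interpolation=2)[:600])
E
```

```text
scene [[ 0.65 -0.    0.03]]
scene [[ 0.44  -0.015  0.026]]
scene [[ 0.46  -0.336  0.018]]
scene [[ 0.636 -0.271  0.012]]
scene [[ 0.523 -0.176  0.   ]]
scene [[0.569 0.336 0.005]]
scene [[0.362 0.3   0.01 ]]
side [[0.657 0.002 0.03 ]]
side [[ 0.441 -0.005  0.026]]
side [[ 0.451 -0.314  0.018]]
side [[ 0.623 -0.295  0.012]]
side [[ 0.524 -0.167  0.   ]]
side [[0.568 0.339 0.005]]
side [[0.355 0.306 0.01 ]]
```

View pics/wrist0.png

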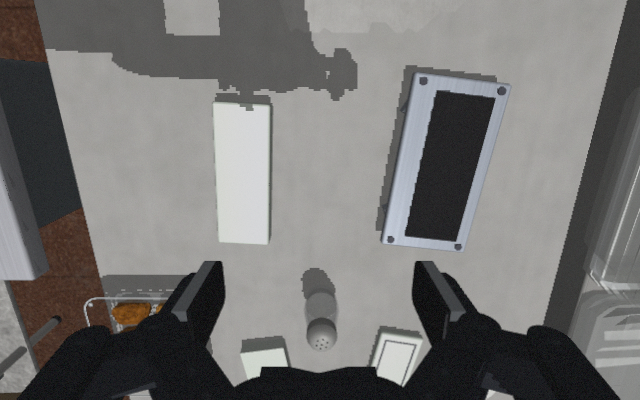

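```bash
cat >> h.py <<'E'
from scipy.optimize import minimize
def rect(x,y,a,z,w=.06,l=.16):
    R=np.array([[np.cos(a),-np.sin(a)],[np.sin(a),np.cos(a)]])
    q=np.array([[-w,-l],[w,-l],[w,l],[-w,l]])/2@R.T+[x,y];return np.c_[q,np.full(4,z)]
def fit(c,x0,z,bright,w=.06,l=.16,th=None,chn=None):
    """fit a flat rectangle (x,y,yaw) at height z to the bright/dark region near guess"""
    g=c['image'].max(2) if chn is None else c['image'][:,:,chn]
    p0=proj(c,rect(*x0,z,w+.04,l+.04)).round().astype(int)
    m=np.zeros(g.shape,np.uint8);cv2.fillConvexPoly(m,p0,1)
    if th is None: th=cv2.threshold(g[m>0].reshape(-1,1),0,255,cv2.THRESH_OTSU)[0]
    s=((g>th) if bright else (g<=th)).astype(np.uint8)*m
    n,lab,st,_=cv2.connectedComponentsWithStats(s);k=1+st[1:,4].argmax();s=(lab==k).astype(np.uint8)*255
    s4=cv2.resize(s,None,fx=4,fy=4,interpolation=cv2.INTER_LINEAR)>127
    def cost(v):
        r=np.zeros(s4.shape,np.uint8);cv2.fillConvexPoly(r,((proj(c,rect(*v,z,w,l))+.5)*4-.5).round().astype(int),1)
        r=r>0;return 1-(r&s4).sum()/(r|s4).sum()
    best=minimize(cost,x0,method='Nelder-Mead',options=dict(initial_simplex=np.array(x0)+np.array([[0,0,0],[.01,0,0],[0,.01,0],[0,0,.1]]),xatol=1e-4,fatol=1e-5))
    return best.x,best.fun,th
E
python3 - <<'E'
from h import *
d=pickle.load(open('cams0.pkl','rb'));np.set_printoptions(precision=4,suppress=True)
for n in('wrist','side','scene'):
    print(n,'pad',*fit(d[n],(.653,0,-.15),.03,0,th=60));
    print(n,'thick',*fit(d[n],(.44,-.01,0),.026,1))
    if n!='wrist':
        print('hole',*fit(d[n],(.455,-.32,0),.018,1));print('thin',*fit(d[n],(.63,-.285,-.2),.012,1))
E
```

```text
wrist pad [ 0.6633 -0.0036 -0.1224] 0.020121060956320713 60
wrist thick [ 0.4421 -0.0138 -0.062 ] 0.07012926944025777 181.0
side pad [ 0.662  -0.0008 -0.1334] 0.12365164974619292 60
side thick [ 0.4401 -0.0132 -0.0627] 0.10542694497153704 145.0
hole [ 0.4348 -0.3344 -0.0308] 0.41575369852059174 110.0
thin [ 0.6244 -0.3129 -0.1691] 0.2436835565373464 132.0
scene pad [ 0.6635 -0.0069 -0.0964] 0.13971336107258436 60
scene thick [ 0.4535 -0.0189  0.0059] 0.44906279080072675 169.0
hole [ 0.4647 -0.3394  0.0888] 0.5328241604477613 173.0
thin [ 0.6394 -0.2566  0.1591] 0.34542987959979654 112.0
```

View pics/crop1.png

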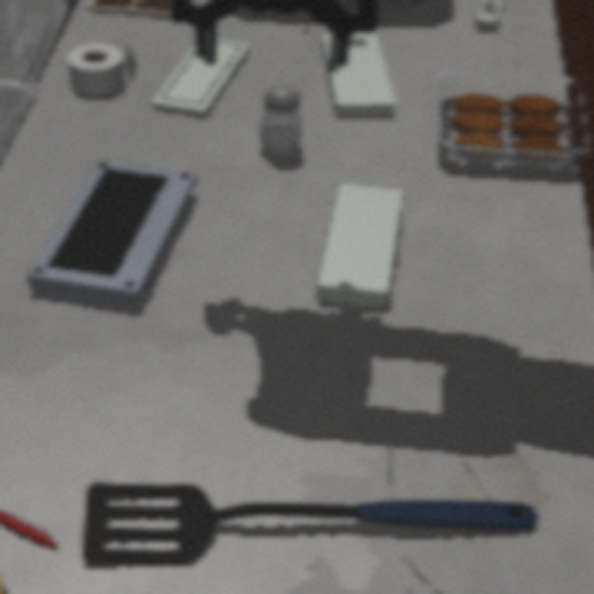

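```bash
python3 inch.py '0 0 0 0 -0.028 0.01 1;0 0 0 0 -0.028 0.01 1;0 0 0 0 -0.027 0 1;0 0 0 0 0 0 1;0 0 0 0 0 0 1' 40; cat > look.py <<'E'
from station import robot, camrig
from h import *
import sys
np.set_printoptions(precision=4,suppress=True)
c=camrig.read_camera('wrist');o=robot.get_obs();n=sys.argv[1];pickle.dump((c,o),open(n+'.pkl','wb'))
cv2.imwrite(f'pics/{n}.png',c['image'][:,:,::-1]);print(o['time_s'],o['position'],o['tcp_rot'][:,1],o['force'],o['grip_width'])
for s in sys.argv[2:]:
    x,y,a,z,b,*t=map(float,s.split(','));print(s,*fit(c,(x,y,a),z,b>0,th=t[0] if t else None))
E
python3 look.py w1 .441,-.013,-.05,.026,1 .441,-.013,-.05,.026,1,215 .663,-.003,-.12,.03,0,60
```

```text
time_s: 0.57
position: [0.4415, 0.0, 0.2194]
tcp_rot: [[0.0, 1.0, 0.001], [1.0, -0.0, -0.0], [-0.0, 0.001, -1.0]]
force: [-0.1, 0.5, 0.3]
grip_width: 1.001
gripper_force: 0.0
0.6167 [ 0.4423 -0.      0.2197] [ 1.     -0.0001  0.0013] [ 0.5848 -0.0172 -0.1434] 1.0045326347999877
.441,-.013,-.05,.026,1 [ 0.4416 -0.0141 -0.0658] 0.0828080208536418 187.0
.441,-.013,-.05,.026,1,215 [ 0.4425 -0.0149 -0.0355] 0.12603578936722026 215.0
.663,-.003,-.12,.03,0,60 [ 0.6629 -0.0038 -0.1198] 0.017413090269847498 60.0
```

View pics/w1.png

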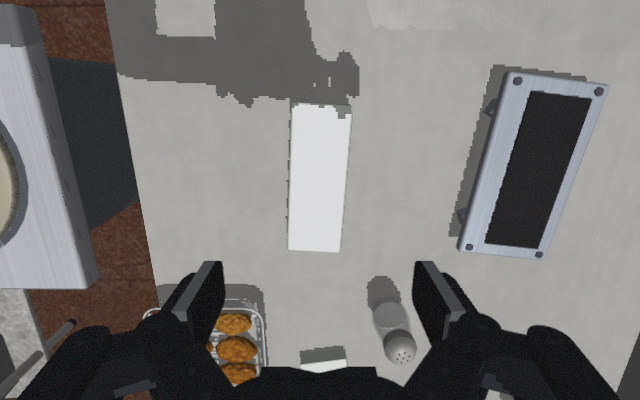

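```bash
python3 - <<'E'
from h import *
c,o=pickle.load(open('w1.pkl','rb'))
print(ray(c,[(290.5,103),(351.5,104),(341,252),(288,249.5)],.026).round(4))
for a in (-.0355,-.0658): print(proj(c,rect(.442,-.014,a,.026)).round(1))
g=c['image'].max(2).astype(int)
for r in (96,100,104,108,130,180,230): print(r,g[r,282:360:2])
for k in (300,315,330): print(k,g[90:125:2,k],g[240:262:2,k])
E
```

```text
[[ 0.4162  0.0676  0.026 ]
 [ 0.4748  0.0666  0.026 ]
 [ 0.4682 -0.0923  0.026 ]
 [ 0.4092 -0.0892  0.026 ]]
[[288.1 252.5]
 [341.8 254.2]
 [351.5 105.9]
 [289.1 103.6]]
[[285.9 251.6]
 [339.6 254.8]
 [353.9 107. ]
 [291.7 102.8]]
96 [ 96  97  95  94  98  95  96  94  94  95  94  90  93  94  95  97  96  97
 100  98  97  99  99  98  96  97  97  97 100  97  99  96 134 168 168 144
  98 169 170]
100 [165 165 166 164  95  96  95  93  94  97  97  93  91  94  95  97  97  97
  98  97  99 100 100  96  99  98  98  97 102  97  96  98  97 137 170 171
 167 169 169]
104 [167 166 167 164  91 115 126 125 165 207 207 200 196 192 169 129 130 130
 129 125 122 120 121 118 110 110 103  99  98  95  98  93  94  95 138 171
 171 171 173]
108 [165 165 166 167  93 194 221 221 220 220 220 220 220 221 222 221 221 221
 221 220 220 222 220 221 222 223 222 128 126 125 126 131 125 128 125 177
 174 172 173]
130 [169 168 167 167 126 210 221 222 221 221 221 222 221 222 222 222 222 221
 221 221 221 221 221 222 221 222 220 221 220 222 221 221 222 219 174 173
 172 171 171]
180 [165 165 140  93 200 221 222 221 221 221 221 222 222 222 221 221 220 221
 221 221 221 222 221 222 221 221 222 220 221 222 221 217 171 170 171 170
 170 170 170]
230 [169 170 146 186 220 222 222 221 222 221 221 222 220 222 222 220 220 221
 221 222 220 220 222 220 221 222 221 223 221 215 141 171 170 173 171 168
 169 166 170]
300 [ 95  93  94  95  91  97 118 207 221 220 220 220 221 221 221 221 219 222] [221 221 220 220 223 201 169 165 166 167 167]
315 [ 99  96  97  97  94  96  96 130 221 222 221 220 222 221 222 220 221 220] [221 221 222 220 221 219 172 174 171 169 169]
330 [ 99  97 102  96  99  99  98 110 213 222 221 222 221 220 222 221 220 222] [221 222 221 221 222 220 175 169 170 170 167]
```

```bash
python3 inch.py '0 0 0.043 -0.012 0 0.03 1;0 0 0 0 0 0.04 1;0 0 0 0 0 0.04 1;0 0 0 0 0 0.04 1;0 0 0 0 0 0.03 1;0 0 0 0 0 0.02 1;0 0 0 0 0 0.005 1;0 0 0 0 0 0 1;0 0 0 0 0 0 1' 40
```

```text
time_s: 1.37
position: [0.4433, -0.0121, 0.0154]
tcp_rot: [[0.043, 0.999, 0.002], [0.999, -0.043, -0.0], [-0.0, 0.002, -1.0]]
force: [0.5, -0.8, 0.2]
grip_width: 1.003
gripper_force: 0.0
```

```bash
python3 inch.py '0 0 0 0 0 0 0.6;0 0 0 0 0 0 0.6;0 0 0 0 0 0 0.6;0 0 0 0 0 0 0.6;0 0 0 0 0 0 0.6;0 0 0 0 0 0 0.6' 40
```

```text
time_s: 1.87
position: [0.4432, -0.0121, 0.0161]
tcp_rot: [[0.043, 0.999, 0.003], [0.999, -0.043, -0.0], [-0.0, 0.003, -1.0]]
force: [-0.4, -0.2, 5.2]
grip_width: 0.693
gripper_force: 43.9
```

```bash
python3 inch.py '0 0 0 0 0 -0.01 0.6;0 0 0 0 0 -0.03 0.6;0 0 0 0 0 -0.03 0.6;0 0 0 0 0 -0.03 0.6;0 0 0 0 0 0 0.6;0 0 0 0 0 0 0.6' 40; python3 look.py w2 .443,-.012,-.043,.126,1,190 .663,-.003,-.12,.03,0,60
```

```text
time_s: 2.37
position: [0.443, -0.0121, 0.1166]
tcp_rot: [[0.043, 0.999, 0.005], [0.999, -0.043, -0.001], [-0.0, 0.005, -1.0]]
force: [-0.7, -0.1, -2.9]
grip_width: 0.691
gripper_force: 44.9
2.4167 [ 0.4419 -0.012   0.1146] [ 0.9991 -0.043   0.0009] [-0.039  -0.5587 -3.5825] 0.6869673109687521
.443,-.012,-.043,.126,1,190 [ 0.4418 -0.0932 -0.0184] 0.3312847014606646 190.0
.663,-.003,-.12,.03,0,60 [ 0.6627 -0.003  -0.1173] 0.012296867331690109 60.0
```

View pics/w2.png

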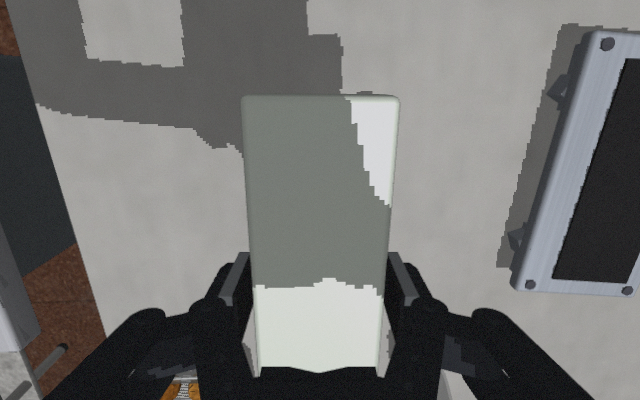

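```bash
python3 - <<'E'
from h import *
c,o=pickle.load(open('w2.pkl','rb'));p=o['position']
R=o['tcp_rot']
for z in(.009,.010,.011): print((ray(c,[(243,96.),(321,95),(399,97.5),(250.5,240),(391,240)],p[2]+z)-p)@R)
E
```

```text
[[ 0.07903558 -0.02567651 -0.00902924]
 [ 0.07936927  0.00328509 -0.00900299]
 [ 0.07849068  0.03234839 -0.00897656]
 [ 0.02006518 -0.02674311 -0.00902577]
 [ 0.01993323  0.03348306 -0.00897112]]
[[ 0.07906092 -0.02546169 -0.01002905]
 [ 0.07939201  0.00327331 -0.010003  ]
 [ 0.07852028  0.03210921 -0.00997678]
 [ 0.02055192 -0.02651995 -0.01002561]
 [ 0.020421    0.03323499 -0.00997139]]
[[ 0.07908626 -0.02524688 -0.01102885]
 [ 0.07941474  0.00326152 -0.01100301]
 [ 0.07854989  0.03187002 -0.01097699]
 [ 0.02103866 -0.02629679 -0.01102544]
 [ 0.02090878  0.03298693 -0.01097165]]
```

```bash
python3 inch.py '0 0 0.078 0 0 0 0.6;0 0 0 0.005 0.03 0 0.6;0 0 0 0.006 0.037 0 0.6;0 0 0 0.006 0.037 0 0.6;0 0 0 0.006 0.037 0 0.6;0 0 0 0.006 0.037 0 0.6;0 0 0 0.005 0.036 0 0.6;0 0 0 0 0 0.03 0.6;0 0 0 0 0 0.02 0.6;0 0 0 0 0 0.008 0.6;0 0 0 0 0 0 0.6;0 0 0 0 0 0 0.6;0 0 0 0 0 0 0.6'; python3 look.py w3
```

```text
time_s: 3.5
position: [0.6591, -0.0041, 0.058]
tcp_rot: [[0.121, 0.993, 0.002], [0.993, -0.121, -0.0], [0.0, 0.002, -1.0]]
force: [0.8, -0.2, -2.7]
grip_width: 0.69
gripper_force: 44.9
3.55 [ 0.6593 -0.0041  0.0585] [ 0.9927 -0.1207  0.0032] [-0.2229  0.0504 -2.3666] 0.6892534235624277
```

View pics/w3.png

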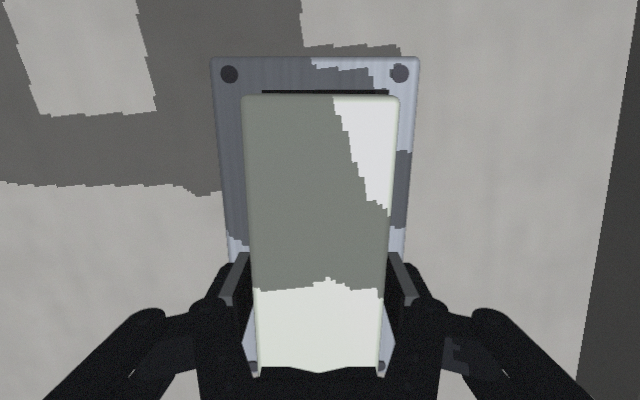

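```bash
python3 - <<'E'
from h import *
c,o=pickle.load(open('w3.pkl','rb'));p=o['position'];R=o['tcp_rot'];np.set_printoptions(precision=4,suppress=True)
T=lambda uv,z:(ray(c,uv,z)-p)@R
print(T([(262,90.5),(389.5,91)],.03));print(T([(210,57.5),(420,57.5),(227,241)],.028),T([(391,240),(405,240)],.028)[1:])
print(T([(243,96),(321,95),(399,97.5),(250.5,240),(391,240)],p[2]+.010))
g=c['image'].astype(int)
for k in(275,300,325,350,380): print(k,g[86:98,k].sum(1)//3)
for r in (90,91,92): print(r,g[r,256:270].sum(1)//3,g[r,382:396].sum(1)//3)
for r in (60,64,120,200): print(r,g[r,205:225].sum(1)//3,g[r,405:427].sum(1)//3)
E
```

```text
[[ 0.0807 -0.0256  0.0284]
 [ 0.0805  0.0345  0.0286]]
[[ 0.0953 -0.0492  0.0303]
 [ 0.0953  0.0481  0.0306]
 [ 0.0015 -0.0496  0.0303]] [[0.002  0.0489 0.0306]]
[[ 0.0792 -0.0263 -0.0101]
 [ 0.0796  0.0019 -0.01  ]
 [ 0.0787  0.0302 -0.0099]
 [ 0.0218 -0.0273 -0.0101]
 [ 0.0217  0.0313 -0.0099]]
275 [ 97  98  99  97  24  26  24  75  96 104 114 118]
300 [ 95  96  97  97  31  20  26  56  93 103 113 118]
325 [ 99 100  99  80  33  24  22  43  93 101 111 118]
350 [ 96  94  94  82  19  23  24  17  92 111 136 163]
380 [178 179 179  87  39  42  41  39  76 104 129 157]
90 [ 99 100  98 101  96  78  28  25  26  27  24  31  27  24] [ 39  42  40  38  41  47  65 138 180 181 179 179 177 177]
91 [101 101  99  96  96  82  20  25  21  22  24  20  26  17] [ 40  37  41  44  36  41  62 140 179 179 178 179 178 176]
92 [100 100  99 100  99  79  31  27  24  24  27  16  20  16] [ 38  39  38  39  38  37  61 140 179 181 180 178 176 177]
60 [95 91 93 91 92 88 88 94 95 95 98 95 96 93 96 98 97 95 96 94] [158 156 155 152 153 153 153 154 157 161 160 154 147 137 131 152 162 159
 163 164 163 163]
64 [ 94  92  94  90  83  87  87  93  99  97  98  98  99 102  99 101  97 100
  95  99] [179 179 176 174 177 176 176 182 185 185 178 169 161 151 137 149 162 162
 161 163 163 161]
120 [ 93  93  95  97  96  92  94  96  95  92  85  88  91  96  98 101  97  97
  97  96] [173 175 176 178 179 181 171 163 150 138 148 164 163 163 162 161 163 163
 164 163 164 164]
200 [164 166 165 166 165 163 165 163 163 164 165 166 164 163 163 161 162 143
  82  84] [ 89  87  92 138 169 169 171 167 168 168 168 169 167 167 167 168 168 169
 170 169 168 171]
```

```bash
python3 inch.py '0 0 0 0.001 0.0025 0 0.6;0 0 0 0 0 0.005 0.6;0 0 0 0 0 0.004 0.6;0 0 0 0 0 0 0.6;0 0 0 0 0 0 0.6'; python3 look.py w4;  python3 inch.py '0 0 0 0 0 0.001 0.6;0 0 0 0 0 0 0.6'; python3 inch.py '0 0 0 0 0 0.001 0.6;0 0 0 0 0 0 0.6'
```

```text
time_s: 3.97
position: [0.6609, -0.0033, 0.0469]
tcp_rot: [[0.121, 0.993, -0.001], [0.993, -0.121, 0.0], [-0.0, -0.001, -1.0]]
force: [-0.2, 0.1, -2.2]
grip_width: 0.69
gripper_force: 45.0
4.0167 [ 0.661  -0.0034  0.0471] [ 0.9927 -0.1207 -0.0004] [-0.7263  0.4578 -2.2814] 0.6906924127488215
time_s: 4.18
position: [0.6612, -0.0034, 0.0463]
tcp_rot: [[0.121, 0.993, 0.0], [0.993, -0.121, -0.0], [0.0, 0.0, -1.0]]
force: [0.5, 0.7, -2.6]
grip_width: 0.691
gripper_force: 45.0
time_s: 4.35
position: [0.6613, -0.0034, 0.0462]
tcp_rot: [[0.121, 0.993, 0.001], [0.993, -0.121, -0.0], [-0.0, 0.001, -1.0]]
force: [-4.1, -0.4, 3.6]
grip_width: 0.688
gripper_force: 45.6
```

```bash
python3 inch.py '0 0 0 0 0 0 0.8;0 0 0 0 0 0 0.9;0 0 0 0 0 0 1;0 0 0 0 0 0 1;0 0 0 0 0 -0.02 1;0 0 0 0 0 -0.04 1;0 0 0 0 0 -0.04 1;0 0 0 0 0 -0.04 1;0 0 0 0 0 -0.035 1;0 0 0 0 0 0 1;0 0 0 0 0 0 1'; python3 look.py w5 .664,-.004,-.12,.056,1,190
```

```text
time_s: 5.27
position: [0.6622, -0.0034, 0.2238]
tcp_rot: [[0.121, 0.993, 0.007], [0.993, -0.121, -0.0], [0.0, 0.007, -1.0]]
force: [0.3, 0.3, -1.3]
grip_width: 1.0
gripper_force: 0.0
5.3167 [ 0.6614 -0.0034  0.2208] [ 0.9927 -0.1207  0.0014] [-0.0611 -0.9429 -0.6794] 0.9966469026181447
.664,-.004,-.12,.056,1,190 [ 0.6587 -0.0282 -0.152 ] 0.2224555808360721 190.0
```

View pics/w5.png

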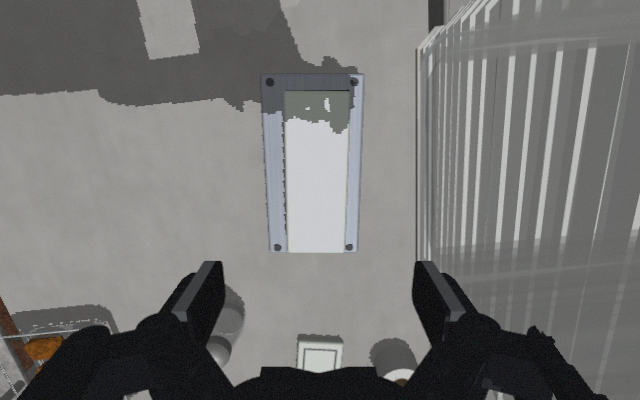

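```bash
python3 inch.py '0 0 0 -0.03 -0.01 0 1;0 0 0 -0.038 -0.011 0 1;0 0 0 -0.038 -0.011 0 1;0 0 0 -0.038 -0.011 0 1;0 0 0 -0.038 -0.011 0 1;0 0 0 -0.038 -0.011 0 1;0 0 0 -0.038 -0.01 0 1;0 0 0 -0.038 -0.01 0 1;0 0 -0.121 0 0 -0.015 1;0 0 0 0 0 0 1;0 0 0 0 0 0 1;0 0 0 0 0 0 1'; python3 look.py w6 .45,-.32,0,.018,1 .625,-.30,-.15,.012,1
```

```text
time_s: 6.32
position: [0.5412, -0.2858, 0.2337]
tcp_rot: [[0.002, 1.0, -0.002], [1.0, -0.002, 0.001], [0.001, -0.002, -1.0]]
force: [-0.3, -0.3, 0.8]
grip_width: 1.001
gripper_force: 0.0
6.3667 [ 0.5413 -0.2856  0.2338] [ 1.     -0.0006 -0.0017] [ 0.3267  0.2334 -0.4058] 1.0027150754463894
.45,-.32,0,.018,1 [ 0.4607 -0.3344  0.1594] 0.0696811337466785 172.0
.625,-.30,-.15,.012,1 [ 0.6314 -0.3288 -0.1907] 0.4328902788636956 174.0
```

View pics/w6.png

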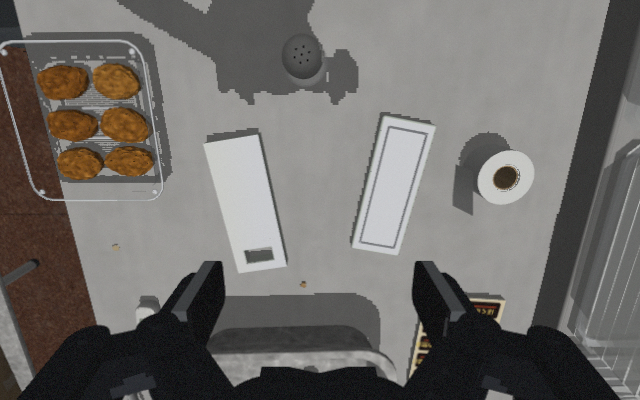

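```bash
cat >> h.py <<'E'
def quad(c,uv,z):
    """corners in order far-left, far-right, near-right, near-left -> x,y,yaw,sizes"""
    q=ray(c,uv,z)[:,:2];m=q.mean(0);l=(q[0]+q[1]-q[2]-q[3])/2;w=(q[1]+q[2]-q[0]-q[3])/2
    return np.r_[m,np.arctan2(-l[0],l[1]),np.hypot(*l),np.hypot(*w)].round(4),q.round(4)
E
python3 - <<'E'
from h import *
c,o=pickle.load(open('w6.pkl','rb'))
print(quad(c,[(205,142),(258.5,134.5),(286.5,266),(239,272)],.018)[0])
print(quad(c,[(383,114.5),(436,123),(399,254),(352,247)],.012)[0])
print(fit(c,(.633,-.29,-.2),.012,True,th=190))
E
```

```text
[ 0.4624 -0.3337  0.1524  0.1597  0.0584]
[ 0.6251 -0.3131 -0.1763  0.1579  0.0578]
(array([ 0.62547151, -0.32633734, -0.07109154]), np.float64(0.44973138224172915), 190)
```

```bash
python3 inch.py '0 0 -0.002 -0.016 -0.027 0.02 1;0 0 0 -0.016 -0.027 0.02 1;0 0 0 -0.016 -0.0265 0.02 1;0 0 -0.075 0 0 0.03 1;0 0 -0.075 0 0 0.03 1;0 0 0 0 0 0.04 1;0 0 0 0 0 0.035 1;0 0 0 0 0 0.02 1;0 0 0 0 0 0 1;0 0 0 0 0 0 1'; python3 inch.py '0 0 0 0 0 0.006 1;0 0 0 0 0 0 1;0 0 0 0 0 0 1;0 0 0 0 0 0 0.6;0 0 0 0 0 0 0.6;0 0 0 0 0 0 0.6;0 0 0 0 0 0 0.6;0 0 0 0 0 0 0.6;0 0 0 0 0 0 0.6'
```

```text
time_s: 7.2
position: [0.4605, -0.3337, 0.0192]
tcp_rot: [[-0.152, 0.988, -0.002], [0.988, 0.152, 0.002], [0.002, -0.002, -1.0]]
force: [-0.7, -0.3, 0.9]
grip_width: 0.999
gripper_force: 0.0
time_s: 7.95
position: [0.4612, -0.3355, 0.0155]
tcp_rot: [[-0.151, 0.988, 0.002], [0.988, 0.151, -0.001], [-0.001, 0.001, -1.0]]
force: [-0.2, 1.1, 4.9]
grip_width: 0.686
gripper_force: 43.7
```

```bash
python3 inch.py '0 0 0 0 0 -0.01 0.6;0 0 0 0 0 -0.03 0.6;0 0 0 0 0 -0.04 0.6;0 0 0 0 0 -0.04 0.6;0 0 0 0 0 -0.03 0.6;0 0 0 0 0 0 0.6;0 0 0 0 0 0 0.6;0 0 0 0 0 0 0.6'; python3 look.py w7; python3 - <<'E'
from h import *
c,o=pickle.load(open('w7.pkl','rb'));g=c['image'].astype(int).sum(2)//3
for k in(270,300,321,340,375): print(k,g[84:120,k])
for r in(130,180): print(r,g[r,240:262],g[r,380:404])
p=o['position'];R=o['tcp_rot']
print((ray(c,[(321,v) for v in(96,100,104,108)],p[2]+.0025)-p)@R)
E
```

```text
time_s: 8.62
position: [0.4601, -0.3347, 0.1632]
tcp_rot: [[-0.151, 0.988, -0.001], [0.988, 0.151, 0.001], [0.001, -0.001, -1.0]]
force: [-1.1, 0.1, -1.2]
grip_width: 0.683
gripper_force: 43.8
8.6667 [ 0.4598 -0.3344  0.1623] [ 0.9885  0.1514 -0.0023] [-0.363   0.7179 -1.5327] 0.6838348060647955
270 [ 90  92  90  90  91 101 114 116 118 118 117 119 119 116 121 118 118 118
 118 116 117 118 116 115 117 116 118 117 119 117 118 118 117 120 117 117]
300 [ 91  92  92  88  94 111 120 117 117 118 117 116 116 117 116 118 120 118
 118 117 117 116 117 119 119 119 118 118 116 116 117 116 117 119 118 117]
321 [ 90  94  93  93  92 117 117 119 115 116 118 116 117 119 116 119 118 116
 117 115 118 118 117 117 119 118 116 117 120 116 118 119 119 117 120 118]
340 [ 91  91  92  93  92 118 119 118 118 118 117 117 119 116 116 118 119 116
 116 118 118 117 119 117 120 116 117 115 117 118 116 118 118 117 115 117]
375 [ 91  90  88  89  96 120 119 118 117 117 119 117 118 117 118 117 118 117
 119 117 116 112 117 118 117 116 117 115 118 115 120 119 118 117 119 117]
130 [158 144 116 116 116 118 118 119 120 116 115 117 117 118 118 117 117 118
 117 118 121 118] [116 117 119 117 117 117 171 212 210 212 212 211 199 174 162 161 159 161
 163 163 162 164 163 165]
180 [161 161 162 160 160 144 118 116 115 117 116 119 116 119 117 116 118 116
 116 115 116 118] [116 120 116 113 119 117 116 117 115 131 149 159 158 160 159 158 158 157
 157 158 157 160 156 155]
[[ 0.07847492  0.00251721 -0.00229565]
 [ 0.07698517  0.00252114 -0.00229965]
 [ 0.07548461  0.0025251  -0.00230368]
 [ 0.0739731   0.00252909 -0.00230773]]
```

```bash
python3 - <<'E'
from h import *
np.set_printoptions(linewidth=200)
for n in('w2','w3','w7'):
    c,o=pickle.load(open(n+'.pkl','rb'));g=c['image'].astype(int).sum(2)//3
    for r in(120,180,220): print(n,r,'L238:',g[r,238:258],'R380:',g[r,380:402])
E
```

```text
w2 120 L238: [ 94  94  90  94 106 110 112 115 119 121 121 120 120 121 119 118 118 120 118 120] R380: [216 215 215 215 215 214 215 216 215 216 214 214 214 214 209 198 189 176 154 153 163 164]
w2 180 L238: [163 164 163 163 162 162 142 105 110 110 112 117 121 123 121 120 119 118 121 120] R380: [214 217 216 216 215 216 216 215 214 209 202 188 177 158 154 164 162 163 167 165 164 163]
w2 220 L238: [160 159 161 160 159 159 161 159 150 123 100 105 111 113 116 119 123 120 119 118] R380: [118 120 119 121 119 114 115 112 107  99 132 165 164 165 165 164 164 162 167 163 162 162]
w3 120 L238: [ 95  98  92  97 110 114 116 116 120 124 125 121 124 122 125 122 121 125 122 124] R380: [219 217 219 218 218 219 218 219 218 220 217 218 218 219 215 206 192 179 162 169 181 179]
w3 180 L238: [ 95  96  93  94  93  93  93  97 110 114 117 118 120 120 120 121 125 120 124 123] R380: [219 217 218 220 217 217 219 219 218 212 205 194 181 144  93  96 100  98  95  96  95  94]
w3 220 L238: [ 94  94  96  94  92  91  93  96  93  92 102 111 114 117 122 123 122 124 122 121] R380: [122 123 124 120 122 120 118 113 111 104  95  96  96  98  93  94  97  96  97  92  96  93]
w7 120 L238: [155 157 145 125 116 115 117 118 118 119 116 115 116 117 118 117 118 114 117 118] R380: [118 115 117 117 120 116 117 118 171 213 211 212 212 194 167 161 160 159 160 162 161 161]
w7 180 L238: [158 160 161 161 162 160 160 144 118 116 115 117 116 119 116 119 117 116 118 116] R380: [116 120 116 113 119 117 116 117 115 131 149 159 158 160 159 158 158 157 157 158 157 160]
w7 220 L238: [163 164 163 160 161 162 164 161 161 163 150 123 119 117 118 117 117 117 115 119] R380: [117 118 115 118 117 118 120 140 157 159 160 160 159 157 158 161 159 159 159 159 160 160]
```

```bash
python3 inch.py '0 0 0 0.0296 0.0249 0 0.6;0 0 0 0.0296 0.0249 0 0.6;0 0 0 0.0296 0.0249 0 0.6;0 0 0 0.0296 0.0249 0 0.6;0 0 0 0.0296 0.0249 0 0.6;0 0 0 0.0296 0.0249 0 0.6;0 0 0 0.0296 0.0249 0 0.6;0 0 0 0.0296 0.0249 0 0.6;0 0 0 0.0296 0.0249 0 0.6;0 0 0 0.0296 0.0249 0 0.6;0 0 0.091 0 0 0.02 0.6;0 0 0.091 0 0 0.02 0.6;0 0 0.091 0 0 0.02 0.6;0 0 0 0 0 0.01 0.6;0 0 0 0 0 0 0.6;0 0 0 0 0 0 0.6;0 0 0 0 0 0 0.6'; python3 look.py w8; python3 look.py w8; python3 - <<'E'
from h import *
np.set_printoptions(linewidth=200)
c,o=pickle.load(open('w8.pkl','rb'));g=c['image'].astype(int).sum(2)//3
for k in(270,300,321,340,375): print(k,g[84:104,k])
print((o['tcp_rot']).round(4))
E
```

```text
time_s: 10.08
position: [0.6624, -0.005, 0.0956]
tcp_rot: [[0.119, 0.993, 0.002], [0.993, -0.119, -0.0], [0.0, 0.002, -1.0]]
force: [0.4, 0.7, -0.9]
grip_width: 0.686
gripper_force: 43.9
10.1333 [ 0.6627 -0.005   0.0961] [ 0.9928 -0.1197  0.0027] [ 0.3359 -0.4618 -1.566 ] 0.6835396620182775
10.1833 [ 0.6627 -0.005   0.0961] [ 0.9928 -0.1199  0.0029] [ 0.7794  0.3763 -1.1421] 0.684351850255715
270 [ 99  99  95  97  79 106 121 122 121 121 118 123 120 121 123 120 120 120 121 123]
300 [ 94  92  96  97  79 114 121 119 122 121 123 121 122 120 120 118 122 119 120 121]
321 [ 95  97  95  97  61 120 121 121 121 118 121 122 120 121 121 120 117 122 118 120]
340 [ 90  92  91  91  78 215 214 214 214 215 213 216 214 215 215 216 216 216 215 216]
375 [176 175 177 179 163 214 215 216 216 214 215 215 216 214 216 215 215 215 214 215]
[[ 1.199e-01  9.928e-01  2.900e-03]
 [ 9.928e-01 -1.199e-01 -2.000e-04]
 [ 2.000e-04  2.900e-03 -1.000e+00]]
```

```bash
python3 - <<'E'
from station import robot, camrig
import numpy as np
L=[]
for i in range(8):
    camrig.read_camera('wrist');o=robot.get_obs();L.append(np.r_[o['position'],o['tcp_rot'][:,2]])
L=np.array(L);print(L.round(4));print(L.mean(0).round(4))
E
```

```text
[[ 6.626e-01 -4.900e-03  9.600e-02  2.600e-03 -2.000e-04 -1.000e+00]
 [ 6.625e-01 -4.900e-03  9.570e-02  2.200e-03 -1.000e-04 -1.000e+00]
 [ 6.623e-01 -4.900e-03  9.540e-02  1.700e-03 -1.000e-04 -1.000e+00]
 [ 6.622e-01 -4.800e-03  9.520e-02  1.300e-03 -1.000e-04 -1.000e+00]
 [ 6.621e-01 -4.800e-03  9.490e-02  9.000e-04 -1.000e-04 -1.000e+00]
 [ 6.620e-01 -4.800e-03  9.470e-02  5.000e-04 -0.000e+00 -1.000e+00]
 [ 6.620e-01 -4.800e-03  9.460e-02  4.000e-04 -0.000e+00 -1.000e+00]
 [ 6.620e-01 -4.800e-03  9.450e-02  3.000e-04 -0.000e+00 -1.000e+00]]
[ 6.622e-01 -4.800e-03  9.510e-02  1.200e-03 -1.000e-04 -1.000e+00]
```

```bash
python3 inch.py '0 0 0.001 0 -0.001 0.01 0.6;0 0 0 0 0 0.007 0.6;0 0 0 0 0 0.003 0.6;0 0 0 0 0 0 0.6;0 0 0 0 0 0 0.6;0 0 0 0 0 0 0.6;0 0 0 0 0 0 0.6'; python3 inch.py '0 0 0 0 0 0.001 0.6;0 0 0 0 0 0 0.6;0 0 0 0 0 0 0.6';python3 inch.py '0 0 0 0 0 0.001 0.6;0 0 0 0 0 0 0.6;0 0 0 0 0 0 0.6'; python3 inch.py '0 0 0 0 0 0.001 0.6;0 0 0 0 0 0 0.6;0 0 0 0 0 0 0.6'
```

```text
time_s: 11.17
position: [0.6611, -0.0047, 0.0747]
tcp_rot: [[0.122, 0.993, 0.001], [0.993, -0.122, -0.0], [0.0, 0.001, -1.0]]
force: [-0.1, 0.5, -1.7]
grip_width: 0.684
gripper_force: 43.9
time_s: 11.42
position: [0.6609, -0.0046, 0.0733]
tcp_rot: [[0.122, 0.993, 0.0], [0.993, -0.122, -0.0], [-0.0, 0.0, -1.0]]
force: [-0.2, 0.3, -1.7]
grip_width: 0.682
gripper_force: 43.9
time_s: 11.67
position: [0.6609, -0.0046, 0.0722]
tcp_rot: [[0.122, 0.993, -0.0], [0.993, -0.122, 0.0], [0.0, -0.0, -1.0]]
force: [0.0, -1.0, -2.3]
grip_width: 0.683
gripper_force: 43.9
time_s: 11.92
position: [0.6611, -0.0046, 0.0716]
tcp_rot: [[0.122, 0.993, 0.0], [0.993, -0.122, -0.0], [0.0, 0.0, -1.0]]
force: [-0.7, -1.1, -0.2]
grip_width: 0.687
gripper_force: 44.1
```

```bash
python3 inch.py '0 0 0 0 0 0.0006 0.6;0 0 0 0 0 0 0.6;0 0 0 0 0 0 0.8;0 0 0 0 0 0 0.9;0 0 0 0 0 0 1;0 0 0 0 0 0 1;0 0 0 0 0 -0.02 1;0 0 0 0 0 -0.04 1;0 0 0 0 0 -0.04 1;0 0 0 0 0 -0.04 1;0 0 0 0 0 -0.02 1;0 0 0 0 0 0 1;0 0 0 0 0 0 1;0 0 0 0 0 0 1'; python3 look.py w9; python3 - <<'E'
from h import *
np.set_printoptions(linewidth=200)
c,o=pickle.load(open('w9.pkl','rb'));g=c['image'].astype(int).sum(2)//3
for k in(300,321,340): print(k,g[74:100,k])
for r in(140,180,220): print(r,g[r,265:295],g[r,340:366])
p=proj(c,rect(.6611+.002,-.004,-.121,.074));print(p)
E
```

```text
time_s: 13.08
position: [0.6605, -0.0046, 0.229]
tcp_rot: [[0.122, 0.993, -0.002], [0.993, -0.122, 0.0], [-0.0, -0.002, -1.0]]
force: [-0.4, 0.3, -1.3]
grip_width: 1.001
gripper_force: 0.0
13.1333 [ 0.6603 -0.0046  0.2284] [ 0.9926 -0.1217 -0.0036] [-0.1    -0.1584 -0.409 ] 0.9985948370950998
300 [ 90  92  90  93  93  93  91  92  92  91  89  88  92  92 107 111 111 113 112 112 113 113 112 114 114 114]
321 [ 90  89  94  93  91  91  93  90  92  91  91  92  96  93 106 112 112 114 113 112 113 114 113 115 113 111]
340 [ 91  89  89  89  90  90  94  88  88  92  92  92  91  89 113 112 114 114 113 112 112 113 113 114 112 111]
140 [153 135 113 134 153 167 164 161 161 162 162 163 161 162 161 160 161 139  87 116 169 203 203 202 205 203 205 202 203 205] [126 125 125 125 123 124 165 204 202 205 205 204 202 191 174 177 177 181 176 172 175 177 164 142 130 136]
180 [153 151 153 130  99 134 155 168 167 161 162 164 165 165 161 163 164 163 164 141  84 149 203 203 202 203 202 203 203 202] [204 206 204 204 204 203 204 207 203 205 203 201 189 177 180 180 178 182 181 178 170 156 128 134 152 154]
220 [152 149 149 151 151 149 141 132 154 169 168 169 168 166 167 166 166 168 170 174 144  90  98 159 205 206 203 203 201 204] [204 203 203 206 202 204 204 203 204 203 200 193 183 182 181 182 184 182 183 174 139 132 150 152 154 154]
[[289.73977588 258.52362116]
 [350.24684558 258.54252167]
 [355.96774513  88.62206296]
 [284.29365163  88.70374839]]
```

```bash
python3 inch.py '0 0 0.054 0 0 0 0.9;0 0 0 -0.0388 0.0021 0 0.9;0 0 0 -0.0388 0.0021 0 0.9;0 0 0 -0.0388 0.0021 0 0.9;0 0 0 -0.0388 0.0021 0 0.9;0 0 0 -0.0388 0.0021 0 0.9;0 0 0 -0.0388 0.0021 0 0.9;0 0 0 -0.0388 0.0021 0 0.9;0 0 0 -0.0388 0.0021 0 0.9;0 0 0 0 0 0 0.9;0 0 0 0 0 0 0.9;0 0 0 0 0 0 0.9;0 0 0 0 0 0 0.9'; python3 look.py w10 .623,-.313,-.176,.012,1,175; python3 - <<'E'
from h import *
c,o=pickle.load(open('w10.pkl','rb'));c['image'][::,::]
p=proj(c,rect(.623,-.313,-.176,.012));print(p)
im=c['image'][:,:,::-1].copy();cv2.polylines(im,[p.round().astype(int)],True,(0,0,255));cv2.imwrite('pics/w10b.png',im)
E
```

```text
time_s: 14.22
position: [0.6234, -0.3119, 0.2298]
tcp_rot: [[0.174, 0.985, -0.001], [0.985, -0.174, 0.001], [0.001, -0.001, -1.0]]
force: [0.4, -0.3, 0.3]
grip_width: 0.904
gripper_force: 0.0
14.2667 [ 0.6235 -0.3117  0.2303] [ 0.9849 -0.1732 -0.0007] [ 0.3349  0.7184 -0.119 ] 0.9029766222969268
.623,-.313,-.176,.012,1,175 [ 0.6257 -0.3268 -0.1033] 0.44857445081301817 175.0
[[291.72260437 233.88075212]
 [342.81485844 233.98328318]
 [346.76047382  90.83966424]
 [287.96918169  90.75308814]]
```

View pics/w10b.png

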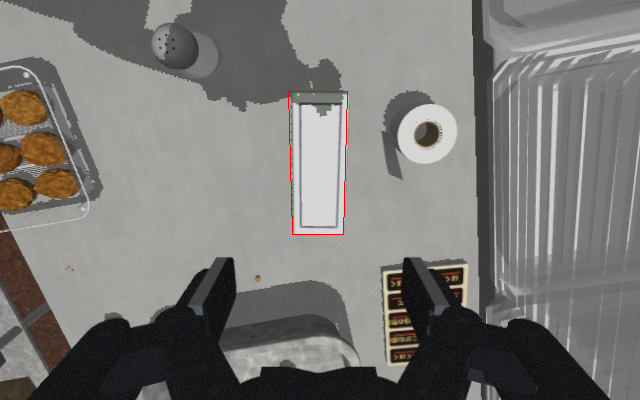

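```bash
python3 inch.py '0 0 0.002 -0.0014 0 0.03 0.9;0 0 0 0 0 0.04 0.9;0 0 0 0 0 0.04 0.9;0 0 0 0 0 0.04 0.9;0 0 0 0 0 0.04 0.9;0 0 0 0 0 0.02 0.9;0 0 0 0 0 0 0.9;0 0 0 0 0 0 0.9;0 0 0 0 0 0 0.9;0 0 0 0 0 0 0.9'; python3 inch.py '0 0 0 0 0 0.006 0.9;0 0 0 0 0 0 0.9;0 0 0 0 0 0 0.9'
```

```text
time_s: 15.1
position: [0.6247, -0.3151, 0.0245]
tcp_rot: [[0.176, 0.984, 0.005], [0.984, -0.176, -0.003], [-0.002, 0.005, -1.0]]
force: [-0.5, 0.1, 0.3]
grip_width: 0.898
gripper_force: 0.0
time_s: 15.35
position: [0.6229, -0.3146, 0.0149]
tcp_rot: [[0.177, 0.984, 0.0], [0.984, -0.177, -0.0], [-0.0, 0.0, -1.0]]
force: [-0.6, 0.1, 0.2]
grip_width: 0.902
gripper_force: 0.0
```

```bash
python3 inch.py '0 0 0 0.001 0 0.003 0.9;0 0 0 0 0 0 0.9;0 0 0 0 0 0 0.6;0 0 0 0 0 0 0.6;0 0 0 0 0 0 0.6;0 0 0 0 0 0 0.6;0 0 0 0 0 0 0.6;0 0 0 0 0 0 0.6'; python3 inch.py '0 0 0 0 0 -0.01 0.6;0 0 0 0 0 -0.03 0.6;0 0 0 0 0 -0.04 0.6;0 0 0 0 0 -0.04 0.6;0 0 0 0 0 -0.03 0.6;0 0 0 0 0 0 0.6;0 0 0 0 0 0 0.6;0 0 0 0 0 0 0.6;0 0 0 0 0 0 0.6'; python3 look.py w11; python3 - <<'E'
from h import *
np.set_printoptions(linewidth=200)
c,o=pickle.load(open('w11.pkl','rb'));g=c['image'].astype(int).sum(2)//3
for k in(280,300,321,340,360): print(k,g[76:100,k])
for r in(120,180,220): print(r,g[r,238:262],g[r,376:400])
p=o['position'];R=o['tcp_rot']
print((ray(c,[(321,v) for v in(84,86,88,92)],p[2]-.001)-p)@R)
E
```

```text
time_s: 16.02
position: [0.6233, -0.3137, 0.0122]
tcp_rot: [[0.177, 0.984, 0.001], [0.984, -0.177, -0.0], [-0.0, 0.001, -1.0]]
force: [0.6, -0.2, 3.1]
grip_width: 0.682
gripper_force: 43.3
time_s: 16.77
position: [0.6222, -0.3131, 0.1591]
tcp_rot: [[0.177, 0.984, -0.004], [0.984, -0.177, 0.002], [0.001, -0.004, -1.0]]
force: [-0.8, -0.1, -2.5]
grip_width: 0.675
gripper_force: 43.3
16.8167 [ 0.6223 -0.3131  0.1591] [ 0.9842 -0.1771 -0.0041] [ 0.2431  0.5131 -1.0083] 0.6784648620333441
280 [ 91  91  92  90  93  91  90  90  91  90  91  93  90  91  91  89  88  89  92  92 100 111 116 116]
300 [ 94  91  91  94  92  93  91  93  92  91  91  90  90  92  93  94  92  94  93  93 102 107 114 114]
321 [ 91  89  90  90  92  87  90  87  89  92  89  90  90  87  91  92  92  93  88  87  95 104 118 116]
340 [159 158 157 135 132 133  90  92  90  89  91  92  89  91  91  91  90  93  91  89 104 133 158 171]
360 [158 158 158 158 158 159 159 160 158 158 159 156 159 161 158 157 157 157 158 158 101 127 154 166]
120 [ 92  92  95  91  91  89  90  89  93  96 107 110 115 120 120 119 121 120 120 118 120 121 119 119] [215 216 215 215 214 214 214 215 215 215 214 216 212 204 194 181 156 145 160 158 160 160 159 160]
180 [160 162 164 162 160 161 162 159 159 158 160 145 115 104 111 112 115 119 117 117 118 119 119 120] [215 215 216 213 215 214 216 213 206 196 188 167 149 163 162 164 159 161 163 161 160 161 161 163]
220 [161 162 160 159 163 161 159 163 160 162 162 164 163 162 140  99 107 111 116 117 120 119 120 118] [119 118 118 118 115 112 107 107 106 133 160 159 159 162 161 161 162 160 161 163 162 163 163 162]
[[0.08350809 0.00217064 0.00111506]
 [0.08276564 0.0021726  0.00111395]
 [0.08202054 0.00217457 0.00111284]
 [0.08052232 0.00217853 0.0011106 ]]
```

```bash
python3 inch.py '0 0 -0.055 0 0 0 0.6;0 0 0 0.0391 0 0 0.6;0 0 0 0.0391 0 0 0.6;0 0 0 0.0391 0 0 0.6;0 0 0 0.0391 0 0 0.6;0 0 0 0.0391 0 0 0.6;0 0 0 0.0391 0 0 0.6;0 0 0 0.0391 0 0 0.6;0 0 0 0.0391 0 0 0.6;0 0 0 0 0 0.03 0.6;0 0 0 0 0 0.03 0.6;0 0 0 0 0 0 0.6;0 0 0 0 0 0 0.6;0 0 0 0 0 0 0.6;0 0 0 0 0 0 0.6;0 0 0 0 0 0 0.6;0 0 0 0 0 0 0.6'; python3 look.py w12; python3 look.py w12
```

```text
time_s: 18.23
position: [0.6621, -0.0036, 0.1035]
tcp_rot: [[0.123, 0.992, 0.003], [0.992, -0.123, -0.0], [0.0, 0.003, -1.0]]
force: [0.2, 0.2, -1.4]
grip_width: 0.678
gripper_force: 43.6
18.2833 [ 0.6619 -0.0034  0.103 ] [ 0.9924 -0.1231  0.002 ] [ 0.268   0.3032 -1.1508] 0.6784972000344152
18.3333 [ 0.6618 -0.0034  0.1027] [ 0.9924 -0.1231  0.0015] [-0.1076  0.4238 -1.439 ] 0.6756023100892744
```

```bash
python3 inch.py '0 0 -0.001 0.0007 0 0.006 0.6;0 0 0 0 0 0.006 0.6;0 0 0 0 0 0 0.6;0 0 0 0 0 0 0.6;0 0 0 0 0 0 0.6;0 0 0 0 0 0 0.6'; python3 inch.py '0 0 0 0 0 0.001 0.6;0 0 0 0 0 0 0.6;0 0 0 0 0 0 0.6';python3 inch.py '0 0 0 0 0 0.001 0.6;0 0 0 0 0 0 0.6;0 0 0 0 0 0 0.6'; python3 inch.py '0 0 0 0 0 0.001 0.6;0 0 0 0 0 0 0.6;0 0 0 0 0 0 0.6'
```

```text
time_s: 18.83
position: [0.6616, -0.0024, 0.0899]
tcp_rot: [[0.122, 0.993, 0.0], [0.993, -0.122, 0.0], [0.0, 0.0, -1.0]]
force: [0.1, -0.1, -1.3]
grip_width: 0.68
gripper_force: 43.6
time_s: 19.08
position: [0.6615, -0.0024, 0.0888]
tcp_rot: [[0.122, 0.993, 0.0], [0.993, -0.122, -0.0], [0.0, 0.0, -1.0]]
force: [0.5, -0.4, -1.2]
grip_width: 0.677
gripper_force: 43.6
time_s: 19.33
position: [0.6615, -0.0024, 0.0877]
tcp_rot: [[0.122, 0.993, -0.0], [0.993, -0.122, 0.0], [0.0, -0.0, -1.0]]
force: [-0.8, 0.5, -0.9]
grip_width: 0.68
gripper_force: 43.6
time_s: 19.58
position: [0.6615, -0.0025, 0.0866]
tcp_rot: [[0.122, 0.993, -0.0], [0.993, -0.122, -0.0], [-0.0, -0.0, -1.0]]
force: [-0.0, 0.4, -1.7]
grip_width: 0.679
gripper_force: 43.6
```

```bash
python3 inch.py '0 0 0 0 -0.0003 0.0007 0.6;0 0 0 0 0 0 0.6;0 0 0 0 0 0 0.6';python3 inch.py '0 0 0 0 0 0.0007 0.6;0 0 0 0 0 0 0.6;0 0 0 0 0 0 0.6'
```

```text
time_s: 19.83
position: [0.6613, -0.0025, 0.0862]
tcp_rot: [[0.122, 0.993, 0.0], [0.993, -0.122, -0.0], [0.0, 0.0, -1.0]]
force: [0.6, -0.0, -0.2]
grip_width: 0.681
gripper_force: 43.7
time_s: 20.08
position: [0.6614, -0.0024, 0.0861]
tcp_rot: [[0.122, 0.993, 0.001], [0.993, -0.122, -0.0], [0.0, 0.001, -1.0]]
force: [-2.2, -0.4, 5.3]
grip_width: 0.679
gripper_force: 44.4
```

Contact; release, rise, and check the stack numerically.

```bash
python3 inch.py '0 0 0 0 0 0 0.8;0 0 0 0 0 0 0.9;0 0 0 0 0 0 1;0 0 0 0 0 0 1;0 0 0 0 0 -0.02 1;0 0 0 0 0 -0.04 1;0 0 0 0 0 -0.04 1;0 0 0 0 0 -0.03 1;0 0 0 0 0 -0.02 1;0 0 0 0 0 0 1;0 0 0 0 0 0 1;0 0 0 0 0 0 1'; python3 look.py w13; python3 - <<'E'
from h import *
from station import robot, camrig
np.set_printoptions(linewidth=200)
c,o=pickle.load(open('w13.pkl','rb'));g=c['image'].astype(int).sum(2)//3
for k in(300,321,340): print(k,g[60:110:2,k])
for r in(120,160,200): print(r,g[r,265:295],g[r,340:370])
print(proj(c,rect(.6613+.002,-.0036,-.122,.086)))
for n in('side','scene'):
    q=camrig.read_camera(n);pickle.dump(q,open(n+'1.pkl','wb'))
E
```

```text
time_s: 21.08
position: [0.6609, -0.0024, 0.2336]
tcp_rot: [[0.122, 0.993, -0.002], [0.993, -0.122, 0.0], [-0.0, -0.002, -1.0]]
force: [-0.4, 0.8, -0.5]
grip_width: 0.998
gripper_force: 0.0
21.1333 [ 0.6607 -0.0024  0.233 ] [ 0.9926 -0.1217 -0.0035] [-0.2853  1.0055 -0.076 ] 0.9986702853834429
300 [ 87  87  84  85  87  84  84  73  88  94  91  91  90  92  91  74 106 112 116 113 116 112  58  67 114]
321 [151 150  86  85  86  86  86  77  88  93  93  91  95  92  95  89 103 112 113 116 113 115  60  63 114]
340 [155 155  88  89  87  88  90  80  90  91  90  89  92  92  90  94 100 113 115 115 113 115  74  65 113]
120 [153 138 116 142 163 163 163 163 162 166 165 164 161 163 164 162 141  86  88  88  91 101 109 114 110 111 114 112  93  56] [115 113 112  98  66  61  79 108 113 114 116 115 113 105  98 138 180 179 176 173 175 174 168 147 133 140 153 154 153 152]
160 [150 148 149 129 102 141 160 167 164 159 160 165 164 163 162 160 163 162 140  86  92 130 174 194 203 205 203 204 196 161] [203 204 178 127 136 174 204 205 204 204 205 198 184 164 163 181 180 177 178 175 174 158 131 136 152 153 155 155 153 154]
200 [152 153 155 153 152 137 112 145 162 168 167 167 164 168 169 166 165 166 145  90  86  94 133 177 198 204 203 204 204 181] [196 164 127 146 183 204 204 205 202 200 191 162 155 182 179 181 183 183 181 175 147 129 139 150 152 151 149 151 150 149]
[[289.18737497 263.94897074]
 [350.9148659  264.02646785]
 [357.10078771  91.05978312]
 [283.69867212  91.06414829]]
```

```bash
python3 inch.py '0 0 0 0.0262 -0.0271 0 1;0 0 0 0.0262 -0.0271 0 1;0 0 0 0.0262 -0.0271 0 1;0 0 0 0.0262 -0.0271 0 1;0 0 0 0.0262 -0.0271 0 1;0 0 0 0.0262 -0.0271 0 1;0 0 0 0.0262 -0.0271 0 1;0 0 0 0.0262 -0.0271 0 1;0 0 0 0.0262 -0.0271 0 1;0 0 0 0.0262 -0.0271 0 1;0 0 0 0.0262 -0.0271 0 1;0 0 0.117 0 0 0 1;0 0 0.117 0 0 0 1'; python3 inch.py '0 0 0.117 0 0 0 1;0 0 0.117 0 0 0 1;0 0 0.117 0 0 0 1;0 0 0.117 0 0 0 1;0 0 0.117 0 0 0 1;0 0 0.117 0 0 0 1;0 0 0.117 0 0 0 1;0 0 0.117 0 0 0 1;0 0 0.117 0 0 0 1;0 0 0 0 0 0 1;0 0 0 0 0 0 1;0 0 0 0 0 0 1;0 0 0 0 0 0 1'; python3 look.py w14; python3 - <<'E'
from h import *
c,o=pickle.load(open('w14.pkl','rb'));g=c['image'].max(2)
m=((g<60)).astype(np.uint8);m[262:]=0
n,l,s,cc=cv2.connectedComponentsWithStats(m);
for i in range(1,n):
    if s[i,4]>150: print(i,s[i],cc[i].round(1))
print(o['joint_positions'])
for x,y in((.616,.345),(.475,.322),(.57,.337)): print(proj(c,[(x,y,.005)]))
E
```

```text
time_s: 22.32
position: [0.3987, 0.3214, 0.2344]
tcp_rot: [[0.35, 0.937, -0.001], [0.937, -0.35, -0.001], [-0.001, -0.001, -1.0]]
force: [0.3, 0.3, -0.1]
grip_width: 0.997
gripper_force: 0.0
time_s: 23.4
position: [0.4003, 0.3199, 0.2351]
tcp_rot: [[0.987, 0.163, -0.0], [0.163, -0.987, -0.0], [-0.0, 0.0, -1.0]]
force: [0.0, -0.3, -0.9]
grip_width: 1.0
gripper_force: 0.0
23.45 [0.4004 0.3199 0.2351] [ 0.1629 -0.9867  0.0001] [ 0.6201  0.7493 -0.4219] 1.0044713612521268
1 [   0    0   16  112 1041] [ 4.9 68.4]
2 [ 292    0   76  143 3279] [329.2  42. ]
[ 6.02083769e-01  1.80539362e-02  1.44398064e+00 -3.10756866e-05
  1.67978272e+00  2.00929536e+00]
[[329.35438218 -65.1551639 ]]
[[327.61293987  95.79731582]]
[[329.24250939  -7.74383436]]
```

```bash
python3 inch.py '0 0 0 0.035 0 0 1;0 0 0 0.035 0 0 1;0 0 0 0 0 0 1;0 0 0 0 0 0 1;0 0 0 0 0 0 1;0 0 0 0 0 0 1'; python3 look.py w15; python3 - <<'E'
from h import *
c,o=pickle.load(open('w15.pkl','rb'));g=c['image'].max(2)
m=((g<60)).astype(np.uint8);m[258:]=0
n,l,s,cc=cv2.connectedComponentsWithStats(m);
for i in range(1,n):
    if s[i,4]>150: print(i,s[i],cc[i].round(1))
i=max((i for i in range(1,n) if 200<cc[i][0]<450),key=lambda i:s[i,4])
for r in range(s[i,1],s[i,1]+s[i,3],8):
    k=np.where(l[r]==i)[0];print(r,k.min(),k.max(),(k.min()+k.max())/2)
E
```

```text
time_s: 23.95
position: [0.4689, 0.3313, 0.236]
tcp_rot: [[0.987, 0.162, 0.001], [0.162, -0.987, 0.001], [0.001, -0.0, -1.0]]
force: [-0.4, -0.2, 0.4]
grip_width: 0.999
gripper_force: 0.0
24.0 [0.4689 0.3313 0.2362] [ 0.162  -0.9868 -0.0006] [ 0.2982  0.0262 -0.2698] 1.0001093871303417
1 [   0    0   22  135 1971] [ 7.5 77.7]
2 [611   0  29  45 157] [622.   21.8]
3 [ 293   21   75  184 5719] [329.2  78.6]
21 298 345 321.5
29 293 367 330.0
37 293 367 330.0
45 293 366 329.5
53 294 365 329.5
61 294 365 329.5
69 294 365 329.5
77 294 364 329.0
85 294 364 329.0
93 295 363 329.0
101 299 359 329.0
109 310 348 329.0
117 324 333 328.5
125 324 333 328.5
133 324 333 328.5
141 324 332 328.0
149 324 332 328.0
157 324 332 328.0
165 324 332 328.0
173 323 331 327.0
181 323 331 327.0
189 323 331 327.0
197 323 331 327.0
```

```bash
python3 - <<'E'
from h import *
c,o=pickle.load(open('w15.pkl','rb'));p=o['position'];R=o['tcp_rot'];np.set_printoptions(precision=4,suppress=True)
q=np.vstack([ray(c,[(330,21.5),(329.5,53),(329,85)],.006),ray(c,[(328.5,125),(328,165),(327,195)],.022)])
print(q);print((q-p)@R)
print('width',np.linalg.norm(np.diff(ray(c,[(292.5,33),(367.5,33)],.006),axis=0)))
E
```

```text
[[0.6139 0.3432 0.006 ]
 [0.5854 0.3387 0.006 ]
 [0.5548 0.3339 0.006 ]
 [0.5156 0.3281 0.022 ]
 [0.4736 0.3213 0.022 ]
 [0.4397 0.3166 0.022 ]]
[[ 0.1447  0.0119  0.2304]
 [ 0.1158  0.0117  0.2304]
 [ 0.0849  0.0115  0.2303]
 [ 0.0453  0.0109  0.2143]
 [ 0.0027  0.0107  0.2142]
 [-0.0314  0.0099  0.2142]]
width 0.07526837596137011
```

```bash
python3 inch.py '0 0 0.011 0.0037 0.0087 0.03 0.5;0 0 0 0 0 0.04 0.5;0 0 0 0 0 0.04 0.5;0 0 0 0 0 0.04 0.5;0 0 0 0 0 0.035 0.5;0 0 0 0 0 0.02 0.5;0 0 0 0 0 0 0.5;0 0 0 0 0 0 0.5;0 0 0 0 0 0 0.5;0 0 0 0 0 0 0.5'; python3 look.py w16
```

```text
time_s: 24.83
position: [0.4759, 0.3241, 0.0334]
tcp_rot: [[0.989, 0.15, 0.004], [0.15, -0.989, 0.003], [0.005, -0.002, -1.0]]
force: [-0.9, 0.6, -0.1]
grip_width: 0.5
gripper_force: 0.0
24.8833 [0.4758 0.324  0.0331] [ 0.1504 -0.9886 -0.0017] [-0.0214  1.1636  0.6444] 0.4978279340134514
```

```bash
python3 inch.py '0 0 0 0 0 0.01 0.5;0 0 0 0 0 0.008 0.5;0 0 0 0 0 0 0.5;0 0 0 0 0 0 0.5;0 0 0 0 0 0 0.1;0 0 0 0 0 0 0.1;0 0 0 0 0 0 0.05;0 0 0 0 0 0 0.05;0 0 0 0 0 0 0.05;0 0 0 0 0 0 0.05;0 0 0 0 0 0 0.05' 40
```

```text
time_s: 25.8
position: [0.4749, 0.3234, 0.0127]
tcp_rot: [[0.989, 0.15, 0.001], [0.15, -0.989, 0.0], [0.001, -0.0, -1.0]]
force: [0.6, 0.3, 2.5]
grip_width: 0.117
gripper_force: 41.4
```

```bash
python3 inch.py '0 0 0 -0.01 0 0 0.05;0 0 0 -0.02 -0.0015 0 0.05;0 0 0.05 0 0 0 0.05;0 0 0.075 0 0 0 0.05;0 0 0.075 0 0 0 0.05;0 0 0.073 0 0 0 0.05;0 0 0 0 0 0 0.05;0 0 0 0 0 0 0.05' 60; python3 inch.py '0 0 0 0.0032 0.0146 0 0.05;0 0 0 0.0032 0.0246 0 0.05;0 0 0 0.0032 0.0246 0 0.05;0 0 0 0.0032 0.0246 0 0.05;0 0 0 0.0032 0.0246 0 0.05;0 0 0 0.0032 0.0246 0 0.05;0 0 0 0.0032 0.0246 0 0.05;0 0 0 0.0032 0.0246 0 0.05;0 0 0 0.0032 0.0246 0 0.05;0 0 0 0.0032 0.0246 0 0.05;0 0 0 0.0032 0.0246 0 0.05;0 0 0 0.0032 0.0246 0 0.05;0 0 0 0 0.01 0 0.05;0 0 0 0 0 0 0.05;0 0 0 0 0 0 0.05;0 0 0 0 0 0 0.05;0 0 0 0 0 0 0.05'; python3 look.py w17; python3 - <<'E'
from h import *
c,o=pickle.load(open('w17.pkl','rb'));g=c['image'].max(2)
m=((g<60)).astype(np.uint8);m[258:]=0
n,l,s,cc=cv2.connectedComponentsWithStats(m)
for i in range(1,n):
    if s[i,4]>200: print(i,s[i],cc[i].round(1))
p=o['position'];R=o['tcp_rot']
print('rows of tip at x=.141',proj(c,[p+R@np.array([.141,y,p[2]-.006]) for y in(-.038,0,.038)]))
E
```

```text
time_s: 26.47
position: [0.4449, 0.3204, 0.0127]
tcp_rot: [[0.993, -0.12, 0.001], [-0.12, -0.993, 0.001], [0.0, -0.001, -1.0]]
force: [-0.5, 0.6, 3.5]
grip_width: 0.107
gripper_force: 62.4
time_s: 27.88
position: [0.447, 0.0224, 0.0127]
tcp_rot: [[0.993, -0.121, 0.001], [-0.121, -0.993, -0.001], [0.001, 0.001, -1.0]]
force: [1.6, -2.8, 6.3]
grip_width: 0.108
gripper_force: 62.5
27.9333 [0.4471 0.0225 0.0127] [-0.1205 -0.9927  0.0013] [-0.4016 -4.3522  5.6871] 0.11221601799512498
1 [  219     0   198   258 23815] [317.7  94.9]
rows of tip at x=.141 [[211.70127852 -85.2991072 ]
 [319.05757422 -85.56259064]
 [426.3791714  -85.32001314]]
```

```bash
python3 - <<'E'
from h import *
c,o=pickle.load(open('w17.pkl','rb'));g=c['image'].max(2);p=o['position'];R=o['tcp_rot']
m=((g<60)).astype(np.uint8);m[258:]=0
n,l,s,cc=cv2.connectedComponentsWithStats(m)
for r in range(0,250,12):
    k=np.where(l[r]==1)[0];a,b=k.min(),k.max();z=.007 if b-a>40 else .022
    q=(ray(c,[(a-.5,r),(b+.5,r)],z)-p)@R;print(r,a,b,q[:,0].mean().round(4),q[:,1].mean().round(4),(q[1,1]-q[0,1]).round(4))
E
```

```text
0 219 416 0.1141 -0.0006 0.0745
12 221 414 0.1101 -0.0006 0.0738
24 222 413 0.106 -0.0006 0.0737
36 223 412 0.1018 -0.0006 0.0737
48 225 411 0.0975 -0.0004 0.0733
60 226 410 0.0931 -0.0004 0.0733
72 227 408 0.0887 -0.0006 0.0728
84 228 407 0.0841 -0.0006 0.0728
96 229 407 0.0795 -0.0004 0.0732
108 230 406 0.0747 -0.0004 0.0732
120 233 402 0.0699 -0.0006 0.0711
132 240 395 0.0649 -0.0006 0.066
144 252 383 0.0598 -0.0006 0.0564
156 276 359 0.0546 -0.0006 0.0363
168 306 330 0.0529 -0.0004 0.0098
180 306 330 0.048 -0.0004 0.0099
192 306 330 0.0431 -0.0004 0.01
204 305 330 0.038 -0.0006 0.0105
216 305 330 0.0327 -0.0006 0.0107
228 306 330 0.0274 -0.0004 0.0104
240 306 330 0.0219 -0.0004 0.0105
```

```bash
python3 inch.py '0 0 0 0.01 0 0 0.05;0 0 0 0.015 0 0 0.05;0 0 0 0.015 0 0 0.05;0 0 0 0 0 0 0.05;0 0 0 0 0 0 0.05' ; python3 inch.py '0 0 0 0.012 0 0 0.05;0 0 0 0.012 0 0 0.05;0 0 0 0.012 0 0 0.05;0 0 0 0.01 0 0 0.05;0 0 0 0 0 0 0.05;0 0 0 0 0 0 0.05'; python3 inch.py '0 0 0 0.003 0 0 0.05;0 0 0 0 0 0 0.05;0 0 0 0 0 0 0.05'
```

```text
time_s: 28.35
position: [0.4874, 0.0183, 0.0127]
tcp_rot: [[0.993, -0.121, 0.002], [-0.121, -0.993, -0.0], [0.002, -0.0, -1.0]]
force: [4.0, -0.5, 4.7]
grip_width: 0.107
gripper_force: 62.5
time_s: 28.85
position: [0.5325, 0.0125, 0.0127]
tcp_rot: [[0.993, -0.121, 0.002], [-0.121, -0.993, -0.0], [0.002, -0.0, -1.0]]
force: [3.2, -0.6, 4.6]
grip_width: 0.113
gripper_force: 62.5
time_s: 29.1
position: [0.5342, 0.0122, 0.0127]
tcp_rot: [[0.993, -0.121, -0.001], [-0.121, -0.993, 0.0], [-0.001, -0.0, -1.0]]
force: [-3.3, -0.5, 8.0]
grip_width: 0.11
gripper_force: 63.0
```

```bash
for i in 1; do :; done; python3 inch.py '0 0 0 0.001 0 0 0.05;0 0 0 0 0 0 0.05;0 0 0 0 0 0 0.05'; python3 inch.py '0 0 0 0.001 0 0 0.05;0 0 0 0 0 0 0.05;0 0 0 0 0 0 0.05'; python3 inch.py '0 0 0 0.001 0 0 0.05;0 0 0 0 0 0 0.05;0 0 0 0 0 0 0.05'
```

```text
time_s: 29.35
position: [0.5347, 0.0122, 0.0126]
tcp_rot: [[0.993, -0.121, -0.002], [-0.121, -0.993, 0.0], [-0.002, -0.0, -1.0]]
force: [-4.4, 1.3, 10.5]
grip_width: 0.11
gripper_force: 63.2
time_s: 29.6
position: [0.5356, 0.012, 0.0126]
tcp_rot: [[0.993, -0.121, -0.003], [-0.121, -0.993, 0.0], [-0.003, 0.0, -1.0]]
force: [-5.5, 1.2, 11.1]
grip_width: 0.11
gripper_force: 63.2
time_s: 29.85
position: [0.5366, 0.0119, 0.0126]
tcp_rot: [[0.993, -0.121, -0.003], [-0.121, -0.993, 0.0], [-0.003, -0.0, -1.0]]
force: [-5.1, 1.2, 10.9]
grip_width: 0.114
gripper_force: 63.2
```

```bash
python3 inch.py '0 0 0 0.001 0 -0.0003 0.05;0 0 0 0 0 0 0.05;0 0 0 0 0 0 0.05'; python3 inch.py '0 0 0 0.001 0 0 0.05;0 0 0 0 0 0 0.05;0 0 0 0 0 0 0.05'; python3 inch.py '0 0 0 0.001 0 0 0.05;0 0 0 0 0 0 0.05;0 0 0 0 0 0 0.05'; python3 inch.py '0 0 0 0.001 0 0 0.05;0 0 0 0 0 0 0.05;0 0 0 0 0 0 0.05'
```

```text
time_s: 30.1
position: [0.5376, 0.0118, 0.0126]
tcp_rot: [[0.993, -0.121, -0.002], [-0.121, -0.993, 0.0], [-0.003, -0.0, -1.0]]
force: [-3.9, 0.4, 8.9]
grip_width: 0.112
gripper_force: 62.9
time_s: 30.35
position: [0.5386, 0.0117, 0.0127]
tcp_rot: [[0.993, -0.121, -0.003], [-0.121, -0.993, 0.0], [-0.003, -0.0, -1.0]]
force: [-4.3, 0.6, 9.5]
grip_width: 0.11
gripper_force: 63.0
time_s: 30.6
position: [0.5396, 0.0115, 0.0127]
tcp_rot: [[0.993, -0.121, -0.003], [-0.121, -0.993, 0.0], [-0.003, -0.0, -1.0]]
force: [-4.7, 0.0, 9.2]
grip_width: 0.109
gripper_force: 63.0
time_s: 30.85
position: [0.5406, 0.0114, 0.0127]
tcp_rot: [[0.993, -0.121, -0.003], [-0.121, -0.993, 0.0], [-0.003, 0.0, -1.0]]
force: [-3.8, 1.1, 8.1]
grip_width: 0.111
gripper_force: 63.0
```

```bash
python3 inch.py '0 0 0 0.001 0 0 0.05;0 0 0 0 0 0 0.05;0 0 0 0 0 0 0.05'; python3 inch.py '0 0 0 0.001 0 0 0.05;0 0 0 0 0 0 0.05;0 0 0 0 0 0 0.05'; python3 inch.py '0 0 0 0.001 0 0 0.05;0 0 0 0 0 0 0.05;0 0 0 0 0 0 0.05'
```

```text
time_s: 31.1
position: [0.5415, 0.0113, 0.0126]
tcp_rot: [[0.993, -0.121, -0.003], [-0.121, -0.993, 0.0], [-0.003, 0.0, -1.0]]
force: [-4.8, 0.3, 7.9]
grip_width: 0.11
gripper_force: 63.0
time_s: 31.35
position: [0.5425, 0.0112, 0.0127]
tcp_rot: [[0.993, -0.121, -0.003], [-0.121, -0.993, 0.0], [-0.003, 0.0, -1.0]]
force: [-5.1, 1.9, 8.8]
grip_width: 0.115
gripper_force: 63.0
time_s: 31.6
position: [0.543, 0.0111, 0.0126]
tcp_rot: [[0.993, -0.121, -0.004], [-0.121, -0.993, 0.0], [-0.004, 0.0, -1.0]]
force: [-7.3, 0.7, 10.4]
grip_width: 0.109
gripper_force: 63.3
```

```bash
python3 inch.py '0 0 0 0.001 0 0 0.05;0 0 0 0 0 0 0.05;0 0 0 0 0 0 0.05'; python3 inch.py '0 0 0 0.001 0 0 0.05;0 0 0 0 0 0 0.05;0 0 0 0 0 0 0.05'
```

```text
time_s: 31.85
position: [0.543, 0.0111, 0.0126]
tcp_rot: [[0.993, -0.121, -0.007], [-0.121, -0.993, 0.001], [-0.007, 0.0, -1.0]]
force: [-14.3, 1.4, 15.3]
grip_width: 0.111
gripper_force: 63.9
time_s: 32.1
position: [0.5431, 0.0111, 0.0126]
tcp_rot: [[0.993, -0.121, -0.009], [-0.121, -0.993, 0.001], [-0.009, 0.0, -1.0]]
force: [-19.9, 2.6, 20.1]
grip_width: 0.113
gripper_force: 64.5
```

```bash
python3 inch.py '0 0 0 -0.0015 0 0 0.05;0 0 0 0 0 0 0.05;0 0 0 0 0 0 0.3;0 0 0 0 0 0 0.5;0 0 0 0 0 0 0.5;0 0 0 0 0 0 0.5;0 0 0 0 0 -0.01 0.5;0 0 0 0 0 -0.02 0.5;0 0 0 0 0 -0.03 0.5;0 0 0 0 0 -0.03 0.5;0 0 0 0 0 -0.04 0.5;0 0 0 0 0 -0.04 0.5;0 0 0 0 0 -0.03 0.5;0 0 0 -0.03 0 0 0.5;0 0 0 -0.03 0 0 0.5;0 0 0 0 0 0 0.5;0 0 0 0 0 0 0.5;0 0 0 0 0 0 0.5;0 0 0 0 0 0 0.5'; python3 look.py w18; python3 - <<'E'
from h import *
from station import robot, camrig
np.set_printoptions(linewidth=200,precision=4,suppress=True)
c,o=pickle.load(open('w18.pkl','rb'));g=c['image'].max(2)
C=np.array([.6613,-.0036]);X=np.array([.9926,-.1217]);Y=np.array([.1217,.9926])
# shaft pixels between handle and rest front: dark columns
for r in range(100,258,20):
    k=np.where(g[r,260:380]<75)[0]+260
    if len(k): 
        q=ray(c,[(k.min()-.5,r),(k.max()+.5,r)],.015)[:,:2]-C;print(r,k.min(),k.max(),(q@X).round(4),(q@Y).round(4))
q=camrig.read_camera('side');pickle.dump(q,open('side2.pkl','wb'));im=q['image'].astype(int)
hm=((im[:,:,2]-im[:,:,0])>25).astype(np.uint8);n,l,s,cc=cv2.connectedComponentsWithStats(hm)
for i in range(1,n):
    if s[i,4]>80: print('blue',s[i],cc[i])
# expected handle ends in rest frame: tip at +20 -> handle -292..-167
P=lambda x:np.r_[C+X*x,.012]
print('expected',proj(q,[P(-.292),P(-.167),P(-.2295)]))
E
```

```text
time_s: 33.68
position: [0.4867, 0.0176, 0.213]
tcp_rot: [[0.993, -0.122, 0.001], [-0.122, -0.993, -0.0], [0.001, -0.0, -1.0]]
force: [-0.3, -0.4, 0.5]
grip_width: 0.494
gripper_force: 0.0
33.7333 [0.4867 0.0176 0.2128] [-0.1221 -0.9925  0.    ] [-0.165  -0.2861 -0.1706] 0.5006374650966252
100 312 322 [-0.1048 -0.1049] [ 0.0065 -0.0042]
120 312 322 [-0.1239 -0.1239] [ 0.0066 -0.0043]
140 313 322 [-0.1436 -0.1436] [ 0.0058 -0.0043]
160 313 322 [-0.1641 -0.1641] [ 0.0059 -0.0044]
180 309 311 [-0.1854 -0.1854] [0.0102 0.007 ]
200 308 309 [-0.2076 -0.2076] [0.0115 0.0093]
220 308 309 [-0.2307 -0.2307] [0.0117 0.0095]
240 308 309 [-0.2547 -0.2547] [0.012  0.0098]
blue [385   9  26  10 109] [397.9083  13.7615]
blue [305  49  32  33 668] [322.3593  64.3443]
blue [611  98  19  14 149] [620.0738 103.7718]
blue [161 288  37  33 651] [178.6313 304.3564]
blue [339 374  22  10 122] [348.9836 378.5082]
expected [[392.9902 222.9174]
 [349.0852 215.0351]
 [370.7928 218.9328]]
```

```bash
python3 - <<'E'
from h import *
np.set_printoptions(linewidth=220,precision=4,suppress=True)
C=np.array([.6613,-.0036]);X=np.array([.9926,-.1217]);Y=np.array([.1217,.9926])
c,o=pickle.load(open('w18.pkl','rb'))
for r in range(150,184,3): print(r,c['image'][r,317],((ray(c,[(317,r)],.018)[:,:2]-C)@X))
# stack far/left profile in w13: rows across, both cameras; board-by-board vertical edges in side view
s=pickle.load(open('side2.pkl','rb'));g=s['image'].astype(int).sum(2)//3
for z in(.03,.056,.074,.086): print(z,proj(s,rect(*C,-.122,z)).round(1).tolist())
q=proj(s,rect(*C,-.122,.086));a=(q[2]+q[3])/2
for dc in(-14,-7,0,7,14):
    k=int(a[0])+dc;print(k,g[int(a[1])-6:int(a[1])+34,k])
E
```

```text
150 [36 36 36] [-0.1532]
153 [31 35 31] [-0.1562]
156 [29 32 29] [-0.1593]
159 [35 34 34] [-0.1624]
162 [32 32 32] [-0.1655]
165 [42 68 96] [-0.1686]
168 [41 68 95] [-0.1718]
171 [32 66 92] [-0.175]
174 [39 68 95] [-0.1781]
177 [41 67 93] [-0.1813]
180 [35 65 91] [-0.1846]
183 [36 66 93] [-0.1878]
0.03 [[310.6, 184.9], [291.8, 181.7], [273.8, 217.8], [294.4, 221.7]]
0.056 [[310.3, 178.3], [291.3, 175.2], [272.9, 211.1], [293.8, 215.0]]
0.074 [[310.1, 173.6], [290.9, 170.5], [272.3, 206.3], [293.4, 210.2]]
0.086 [[310.0, 170.4], [290.7, 167.3], [271.8, 203.1], [293.2, 207.0]]
268 [121 119 120 122 121 120 121 118 121 121 122 122 121 122 119 120 119 117 118 116 116 113 106  93  89  91  97 102 106 108 108 111 115 116 120 120 117 120 115 117]
275 [142 147 151 154 141 118  90  79  76  79  77  80  79  82  83  86  86  84  77  70  85  97  93  84  75  63  58  61  58  60  61  66  85 103 118 120 120 122 122 123]
282 [162 157 147 139 144 146 127  99  82  76  78  79  77  78  81  79  75  77  77  68  57  53  59  59  63  64  62  60  59  58  58  61  62  62  76  99 114 120 120 121]
289 [161 162 158 150 137 144 149 135 109  85  77  79  79  77  78  79  79  80  78  79  74  59  53  58  60  63  66  64  62  58  61  62  61  58  61  74 100 113 119 121]
296 [138 127 113 100  89  78  75  69  64  65  65  63  61  60  61  60  61  57  54  54  53  57  61  61  63  69  80  87  80  67  60  57  61  60  63  61  74  98 112 118]
```

```bash
python3 -c "
from station import robot, camrig
print(robot.finish_job())"
```

```text
the job is handed in; nothing more can be done
None
```

The job is handed in at about 34 s. The three boards are stacked on the pad in the order asked, with their edges flush to about 1 mm by camera measurement. The turner is pushed home against the end stop, shown by about 20 N of resistance and a matching handle position. Nothing else was touched as far as I know, though I did not re-check the other items at the end.

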